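# Put the sharpening stone back in its padded case

## Robot

A 7-joint arm with a two-finger parallel gripper is mounted at the origin on a cart in front of the work surface, level with it; the furniture and walls round the work are solid. World frame = base frame: x ahead of the robot, y to its left, z up, the work surface at z = 0. Lengths are in m, angles in rad, forces in N, time in s.
With the tool pointing down it reaches from about 0.425 to 0.925 m from the base axis. Payload 6.8 kg.
Tool frame: the origin (TCP) lies at the very end of the fingers, on their centre line; the grasp point (between the pads) lies 19 mm behind it; z points along the fingers, y is the line along which they close (so a half turn about z gives the same grasp; the last joint's range is limited). The gripper opens to 85 mm and grips with 20 to 120 N. Pads are 22 mm wide; open, the fingers measure 114 mm over their backs; the gripper's body (76 mm by 85 mm) begins 54 mm behind the grasp point. The pads swing forward as they close: fully open they stand 13 mm farther back than shut.
Start: joints at [1.191, 0.477, 0.022, 1.555, -0.011, 1.109, -0.083], TCP at [0.181, -0.65, 0.211] pointing down, gripper open.
Joint ranges: [-2.96, 2.96], [-0.34, 2.1], [-1.41, 1.46], [0.24, 2.44], [-1.37, 4.51], [0.17, 1.92], [-2.96, 2.96]. Speed limits (rad/s): [2.39, 2.39, 3.14, 3.14, 3.14, 3.14, 3.14].

## Interface

Orientations are given as a unit quaternion [w, x, y, z].
In Python, from station import telemetry, viewer, job, search_frame, cut_out gives the robot as it stands. The module is installed in compiled form; this text tells all that it offers.
- The arm moves only by the shell command python3 -m crank 'ROWS' [FORCE]. ROWS is JSON, a list of rows, each an object with "delta_rot": the turn, a rotation vector about the tool's x, y, z in degrees, a list of three; "xyz": the shift along the tool's x, y, z in m, a list of three; "fingers": the gripper command: -1 is fully open, 1 is shut, values between are in proportion. In form: [{"delta_rot": [ax, ay, az], "xyz": [dx, dy, dz], "fingers": fingers}, ...]. A call has 1 to 10 rows; each row is the pose to reach, as a shift and turn from the pose commanded when the call began, along the tool's axes at that moment; what a row does not reach only later rows make up. A row lasts 1/10 s, in which the tool goes at most 50 mm and 8.59 degrees, less where a joint would pass 70% of its speed; a pose out of reach is approached as far as the arm can. A call with a gripper value outside its range is refused whole. The fingers move at their own pace and stop on an object; FORCE is the grip in N (left out, the last holds). Time passes only in rows, so rows that repeat a pose let the fingers close. It gives the time, the measured TCP pose, the force, the opening and the grip force at its end, in the units of the state.
- telemetry.get_obs(): the state, without advancing time (a new reading comes with each control period).
- viewer.read_camera(name): name is "scene" or "side" or "wrist"; returns a dict with "img" (420x560x3 uint8, red, green, blue), "fx", "fy", "cx", "cy" (pixels), "origin" and "rotation" of the camera in the world. Camera axes: x right, y up, looking along -z (the intrinsics and any distortion apply to the point x, -y, -z); pixel columns grow to the right and rows downward; lengths in m; the calibration is good to about 2 mm. The wrist camera is an equidistant fisheye: a pixel r from the principal point sees the ray r / f radians off the axis. A picture is of the moment at which its call begins. There is no depth.
- job.hand_in(): hands the job in; it is judged then, once.
Trained networks look in the newest picture that a camera, given by its name, has taken for a name from the list of things; names that differ only in an ending like _2 or _b are one class to them, and where a whole thing is asked for, a point or a joint stands for the part that bears it (a point fixed in the world has none). Each returns a list of dicts, best first, with "score" (0 to 1); they miss things now and then, are a little off and sometimes report something else, mostly with a low value. They report only what shows in the picture. A call takes as long as a camera call. They do not tell look-alikes from the thing itself.
- search_frame(camera, thing): "pixel" ([column, row] in pixels, amid what is visible of it).
- cut_out(camera, thing): "pixels" (420x560 bool, what is visible of it) and "pixel" ([column, row] in pixels, amid what is visible of it).
The state is a dict: "t": time; "q": joint angles; "joint_vel": joint speeds; "joint_torque": joint torques, N m; "eef_pos": TCP position; "tool_rot": TCP orientation; "contact_force": force on the tool from outside, world axes, zero at the start; "torque": the same for the moment, N m; "gripper_width": opening from 0.0 (shut) to 1.0 (fully open); "grasp_force": force on a finger pad.
Only numpy, scipy, OpenCV 4.12 (cv2) and the standard library are available. Lean on these libraries where they do the work, as an engineer would, in place of code of your own. Each camera call takes 0.05 s, during which the arm holds its last target. There are 200 camera calls.

## Task

The sharpening stone is clamped in its holder. Swing the holder's sprung clamp arm up past its hold-open point so that it stays open by itself, then take the stone out and press it fully down into the snug cutout of the padded case, same side up, until it lies level and fully home. Leave the clamp open, and the timer, tin and mug where they stand.

Things in the scene. Friction and masses are not known exactly. Their poses are not given: they have to be found in the camera images.
- holder: holder for a sharpening stone, fixed: light wooden base 260 x 84 mm, top face 12 mm above the worktop, with a steel clamp arm at its far end. Origin on the worktop; the base runs from x = -110 to +150 mm in its frame. Its x axis points from the stone's free end to the clamp's hinge, away from the robot within about 20 degrees. Nothing stands beside the stone's long sides.
- clamp_hinge (a point): axis of the clamp arm, at (90, 0, 55) mm in the holder's frame, between two steel cheeks 45 mm wide overall and 68 mm high; the arm turns about the holder's y. Site axes are the holder's. The arm is 28 mm wide, runs from here 53 mm toward the robot to a rubber pad on the stone's far end, then slopes up to the lift bar.
- clamp_arm (a joint): angle of the clamp arm: about 0 when it clamps the stone, growing as it lifts, end stop at 1.7 rad. An over-centre spring drives it shut below about 0.95 rad (the hold-open point) and open beyond it, to about 1.7, where it stays, upright and leaning away from the robot. Lifting takes about 8 N at the lift bar, less higher up.
- lift_bar (a point): centre of the lift bar at the clamp arm's free end: a round steel cross bar 13 mm thick, 80 mm long, along the holder's y. Clamped, it is at (0, 0, 95) mm in the holder's frame, 55 mm above the stone's top; it turns about the hinge at radius 98 mm, up and then away from the robot, and can be pushed from below and in front without grasping.
- stone: sharpening stone, a plain grey and off-white two-layer block 150 x 46 x 28 mm, about 0.35 kg. Origin at the centre of its underside, x along its length, z up. At the start it lies on the holder's base, centred near x = -20 mm of the holder's frame, its top 40 mm above the worktop; a rubber stop 5 mm high lies before its free end.
- case: black open case with grey foam, fixed, 204 x 120 x 30 mm; origin on the worktop under its centre, x along the cutout. Foam top 28 mm above the worktop. One cutout, 160 x 52 mm, 18 mm deep, its edges bevelled 6 mm outward at the top; at the middle of each long side a finger notch 44 mm long reaches 24 mm outward, as deep as the cutout.
- case_bed (a point): centre of the cutout's floor, 10 mm above the worktop; axes of the case. The stone fully home has its origin here, its top 38 mm above the worktop. Springy round lips on the cutout's long sides stand 1.5 mm each into the stone's width: laid in, the stone stops about 14 mm too high on them and must be pressed down evenly with about 4 to 10 N, or one side goes in first and the stone cocks.
- kitchen_timer: bystander: round green and white wind-up timer 63 mm across, 46 mm high; origin under its centre
- tin_1: bystander: low round tin 86 mm across, 40 mm high; origin under its centre
- mug_2: bystander: white mug 92 mm across, 95 mm high; origin under its centre
Things that resemble listed ones, but are neither listed nor needed, are in the scene too. There is more than one size of the stone; the job needs the larger.

How it is judged:
On the way, in this order (a step that is already met when the one before it is completed fails the run):
1. the clamp arm is past its hold-open point and stands open by itself, untouched, the stone still in the holder (value of joint clamp_arm above 1.4 rad and contact force between each of the arm, the fingers and holder below 0.5 N and distance of stone from where it was at the start of the episode below 0.03 m), for 0.2 s.
2. the stone is lifted clear of the holder, the clamp open (z of stone in the frame of holder above 0.035 m and value of joint clamp_arm above 1.4 rad), for 0.1 s.
At the end, for the whole second after the job is handed in: The stone lies fully home in the cutout: its underside within 3 mm of the cutout's floor, centred within 7 mm, along the cutout within 0.06 rad (either way round), level within 0.04 rad with its own z (off-white layer) up, at rest; the clamp arm stands open (above 1.4 rad) (horizontal distance between stone and case_bed below 0.007 m and z of stone in the frame of case_bed below 0.003 m and angle between the x axis of stone and the x axis of case, either way round below 0.06 rad and angle between stone's own z axis and vertical below 0.04 rad and linear speed of stone below 0.02 m/s and value of joint clamp_arm above 1.4 rad); the robot touches nothing.
It fails at once if the timer, tin or mug is moved more than 30 mm (distance of any of kitchen_timer, tin_1, mug_2 from where it was at the start of the episode above 0.03 m).
It also fails if it takes over 59 s, if anything falls off the work surface, if the arm or the gripper's body presses on something with over 40 N, if the wrist force passes 120 N, or if a joint passes its speed limit or range.

## Working session

There is one attempt and no reset: what is moved stays moved. The work goes in short steps, Python scripts to look and compute and a shell command to move; the robot and the scene stay as the last step left them, time stands still between calls to the robot, and variables do not carry over. Pictures are saved under pics/ and viewed, at most 10 in all, crops included, and the job is handed in when it is done.

```bash
mkdir -p pics
python3 - <<'E'
from station import telemetry, viewer, search_frame
import cv2,numpy as np
print(telemetry.get_obs())
for c in ["scene","side"]:
    d=viewer.read_camera(c); cv2.imwrite(f"pics/{c}0.png",cv2.cvtColor(d["img"],cv2.COLOR_RGB2BGR))
    print(c,{k:np.round(d[k],3).tolist() for k in d if k!="img"})
    for t in ["holder","clamp_hinge","lift_bar","stone","case","case_bed","kitchen_timer","tin_1","mug_2"]:
        try: print(t,[(np.round(r["pixel"]).tolist(),round(r["score"],2)) for r in search_frame(c,t)])
        except Exception as e: print(t,e)
E
```

```text
{'t': 0.0, 'q': array([ 1.19090317,  0.47779433,  0.02234496,  1.55643887, -0.0114339 ,
        1.10931181, -0.08314941]), 'joint_vel': array([ 0.00014594, -0.00131238,  0.00013892, -0.00120758, -0.0012757 ,
        0.0001639 ,  0.00138635]), 'joint_torque': array([ 6.37254789e-05, -5.96442676e+01,  1.60787601e+00, -2.81192869e+01,
        1.24252687e-02,  9.32182797e-03,  1.18242457e-05]), 'eef_pos': array([ 0.18100263, -0.64963084,  0.21013506]), 'tool_rot': array([-8.85285541e-04,  9.90780042e-01,  1.35477215e-01, -2.20405804e-04]), 'contact_force': array([ 0.34839128, -0.76072191,  0.32821267]), 'torque': array([-0.03094129, -0.04369635, -0.00017086]), 'grasp_force': 0.0, 'gripper_width': 0.9984250632859507}
scene {'fx': 432.629, 'fy': 432.629, 'cx': 286.94, 'cy': 214.952, 'origin': [-0.062, 0.674, 0.51], 'rotation': [-0.285, -0.195, 0.513, 0.786]}
holder [([328.0, 220.0], 0.97)]
clamp_hinge [([325.0, 224.0], 0.55)]
lift_bar [([340.0, 208.0], 0.86), ([222.0, 301.0], 0.49)]
stone [([384.0, 211.0], 0.97), ([357.0, 227.0], 0.79)]
case []
case_bed [([222.0, 294.0], 0.77)]
kitchen_timer [([308.0, 266.0], 0.96)]
tin_1 [([275.0, 251.0], 0.96), ([222.0, 297.0], 0.74)]
mug_2 [([246.0, 220.0], 0.77), ([336.0, 209.0], 0.51)]
side {'fx': 479.155, 'fy': 479.155, 'cx': 268.993, 'cy': 202.727, 'origin': [0.123, 0.675, 0.741], 'rotation': [-0.22, -0.123, 0.438, 0.863]}
holder [([295.0, 204.0], 0.56)]
clamp_hinge [([294.0, 203.0], 0.73), ([216.0, 222.0], 0.49)]
lift_bar [([305.0, 190.0], 0.77)]
stone [([328.0, 212.0], 0.77), ([346.0, 182.0], 0.58)]
case [([213.0, 333.0], 0.61)]
case_bed [([214.0, 334.0], 0.84), ([305.0, 193.0], 0.73)]
kitchen_timer [([295.0, 273.0], 0.93), ([296.0, 204.0], 0.63)]
tin_1 [([258.0, 252.0], 0.67)]
mug_2 [([215.0, 220.0], 0.64)]
```

View pics/scene0.png

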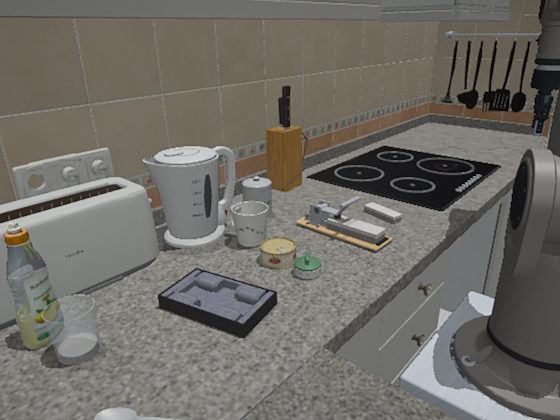

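View pics/side0.png

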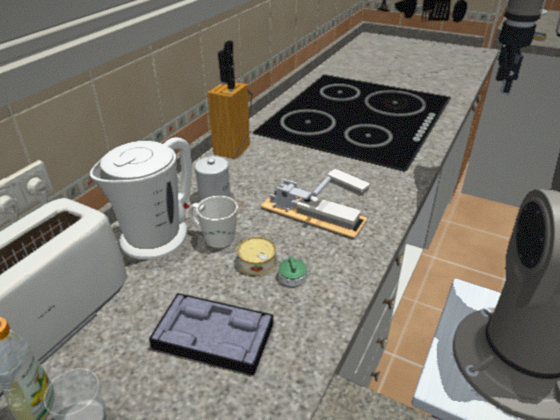

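The scene view shows the holder with clamped stone at about (345,225), case at (218,299), tin (277,253), timer (307,267) and mug (250,222). The side view agrees, with the holder at (313,208) and case at (213,332). A smaller loose stone sits beyond the holder. Next I fit poses from the masks.

```bash
cat > h.py <<'E'
from station import telemetry, viewer, search_frame, cut_out
import cv2,numpy as np
from scipy.spatial.transform import Rotation as R
from scipy.optimize import minimize
def rot(q): return R.from_quat([q[1],q[2],q[3],q[0]]).as_matrix()
def camR(d):
    r=np.array(d["rotation"]); return rot(r) if r.size==4 else r
def proj(d,P,fish=False):
    p=(np.atleast_2d(P)-d["origin"])@camR(d); x,y,z=p[:,0],-p[:,1],-p[:,2]
    if fish:
        r=np.hypot(x,y)+1e-12; th=np.arctan2(r,z); x,y,z=x/r*th,y/r*th,1
    return np.c_[d["fx"]*x/z+d["cx"],d["fy"]*y/z+d["cy"]]
def ray(d,px,fish=False):
    a=(px[0]-d["cx"])/d["fx"];b=(px[1]-d["cy"])/d["fy"]
    if fish:
        r=np.hypot(a,b)+1e-12; v=np.array([a/r*np.sin(r),-b/r*np.sin(r),-np.cos(r)])
    else: v=np.array([a,-b,-1])
    return camR(d)@v
def onz(d,px,z,fish=False):
    v=ray(d,px,fish);o=np.array(d["origin"]);return o+v*(z-o[2])/v[2]
def box(x0,x1,y0,y1,z0,z1): return np.array([[x,y,z] for x in(x0,x1) for y in(y0,y1) for z in(z0,z1)])
def place(p,L):
    c,s=np.cos(p[2]),np.sin(p[2]); return L@np.array([[c,s,0],[-s,c,0],[0,0,1]])+[p[0],p[1],0]
def hullmask(uv,S=4):
    m=np.zeros((420*S,560*S),np.uint8); cv2.fillConvexPoly(m,cv2.convexHull(np.round(uv*S+S/2-.5).astype(np.int32)),1)
    return cv2.resize(m*255.,(560,420),interpolation=cv2.INTER_AREA)/255 if False else cv2.resize(m.astype(np.float32),(560,420),interpolation=cv2.INTER_AREA)
def fit(views,L,p0,step=(.02,.02,.1)):
    # views: list of (d,mask,fish)
    def cost(p):
        c=0
        for d,m,f in views:
            h=hullmask(proj(d,place(p,L),f)); c+=1-np.minimum(h,m).sum()/np.maximum(h,m).sum()
        return c
    p0=np.array(p0,float); S=np.vstack([p0]+[p0+np.eye(3)[i]*step[i] for i in range(3)])
    r=minimize(cost,p0,method="Nelder-Mead",options=dict(initial_simplex=S,xatol=1e-4,fatol=1e-4)); return r.x,r.fun
def show(d): return cv2.cvtColor(d["img"],cv2.COLOR_RGB2BGR)
E
cat > m1.py <<'E'
from h import *
import pickle
D={};M={}
for c in ["scene","side"]:
    D[c]=viewer.read_camera(c)
    for t in ["case","case_bed","stone","holder","kitchen_timer","tin_1","mug_2"]:
        M[c,t]=cut_out(c,t)
        print(c,t,[(np.round(r["pixel"]).tolist(),round(r["score"],2),int(r["pixels"].sum()))for r in M[c,t]])
pickle.dump((D,M),open("m.pkl","wb"))
for c in D:
    for t,z in [("case",.015),("stone",.03),("holder",.02),("kitchen_timer",.023),("tin_1",.02),("mug_2",.047)]:
        for r in M[c,t]: print(c,t,np.round(onz(D[c],r["pixel"],z),3))
E
python3 m1.py
```

```text
scene case [([219.0, 298.0], 0.83, 5044), ([277.0, 254.0], 0.65, 1040)]
scene case_bed [([221.0, 300.0], 0.8, 5019)]
scene stone [([384.0, 211.0], 0.88, 448), ([356.0, 228.0], 0.79, 947)]
scene holder [([323.0, 221.0], 0.63, 1441)]
scene kitchen_timer [([309.0, 270.0], 0.86, 559)]
scene tin_1 [([277.0, 252.0], 0.69, 976)]
scene mug_2 [([246.0, 220.0], 0.72, 1428), ([357.0, 229.0], 0.55, 909)]
side case [([212.0, 332.0], 0.93, 6754), ([306.0, 191.0], 0.68, 335)]
side case_bed [([211.0, 333.0], 0.66, 6714)]
side stone [([348.0, 182.0], 0.87, 568), ([328.0, 211.0], 0.72, 1162)]
side holder [([296.0, 203.0], 0.8, 1814)]
side kitchen_timer [([292.0, 271.0], 0.95, 689), ([296.0, 205.0], 0.48, 1657)]
side tin_1 [([256.0, 252.0], 0.79, 1295)]
side mug_2 [([213.0, 220.0], 0.69, 1860)]
scene case [0.516 0.213 0.015]
scene case [0.55  0.003 0.015]
scene stone [ 0.464 -0.358  0.03 ]
scene stone [ 0.466 -0.216  0.03 ]
scene holder [ 0.571 -0.215  0.02 ]
scene kitchen_timer [0.438 0.022 0.023]
scene tin_1 [0.551 0.001 0.02 ]
scene mug_2 [ 0.7   -0.044  0.047]
scene mug_2 [ 0.442 -0.18   0.047]
side case [0.516 0.218 0.015]
side case [ 0.561 -0.287  0.015]
side stone [ 0.471 -0.358  0.03 ]
side stone [ 0.469 -0.215  0.03 ]
side holder [ 0.559 -0.22   0.02 ]
side kitchen_timer [0.455 0.008 0.023]
side kitchen_timer [ 0.553 -0.211  0.023]
side tin_1 [ 0.555 -0.012  0.02 ]
side mug_2 [ 0.687 -0.036  0.047]
```

```bash
cat > m2.py <<'E'
from h import *
import pickle
D,M=pickle.load(open("m.pkl","rb"))
hm=lambda m: m.astype(np.float32)
case=box(-.102,.102,-.06,.06,0,.03)
pc=[]
for v in (["scene"],["side"],["scene","side"]):
    for y in (1.57,1.2,1.9):
        p,f=fit([(D[c],hm(M[c,"case"][0]["pixels"]),False) for c in v],case,(.516,.216,y)); print("case",v,p.round(4),round(f,3))
best=p
st=box(-.075,.075,-.023,.023,.012,.040)
for v in (["scene"],["side"],["scene","side"]):
    for y in (0,-.3,.3):
        p,f=fit([(D[c],hm(M[c,"stone"][1]["pixels"]),False) for c in v],st,(.5,-.215,y)); print("stone",v,p.round(4),round(f,3))
# overlay
c,s=D["scene"],D["side"]
ims=[]
for c in D:
    im=cv2.resize(show(D[c]),None,fx=4,fy=4,interpolation=cv2.INTER_CUBIC)
    for L,q in ((st,p),(case,best)):
        uv=proj(D[c],place(q,L))
        for i in range(8):
            for j in range(i):
                if (abs(L[i]-L[j])>1e-6).sum()==1: cv2.line(im,tuple(np.int32(uv[i]*4+2)),tuple(np.int32(uv[j]*4+2)),(0,0,255),1)
    u=proj(D[c],place(p,np.array([[.04,0,.03]])))[0]*4
    x,y=np.int32(u); ims.append(im[y-300:y+250,x-200:x+200])
cv2.imwrite("pics/ov1.png",np.hstack(ims))
E
python3 m2.py
```

```text
case ['scene'] [0.5201 0.2153 0.2051] 0.02
case ['scene'] [0.5199 0.2155 0.2033] 0.019
case ['scene'] [0.5199 0.2153 0.2078] 0.02
case ['side'] [0.518  0.2156 0.2067] 0.017
case ['side'] [0.5179 0.2156 0.2073] 0.017
case ['side'] [0.5178 0.2156 3.349 ] 0.017
case ['scene', 'side'] [0.5186 0.2156 0.2067] 0.043
case ['scene', 'side'] [0.5187 0.2154 0.2051] 0.043
case ['scene', 'side'] [0.5187 0.2157 3.351 ] 0.043
stone ['scene'] [ 0.4748 -0.2184  0.0771] 0.099
stone ['scene'] [ 0.4742 -0.2195  0.0064] 0.085
stone ['scene'] [ 0.4741 -0.2191  0.0184] 0.086
stone ['side'] [ 0.4719 -0.2201 -0.0043] 0.098
stone ['side'] [ 0.4717 -0.2204 -0.0076] 0.1
stone ['side'] [ 0.4721 -0.22    0.    ] 0.098
stone ['scene', 'side'] [ 0.4727 -0.2198  0.0006] 0.188
stone ['scene', 'side'] [ 0.4736 -0.2199  0.0091] 0.188
stone ['scene', 'side'] [ 0.4722 -0.22    0.0046] 0.191
```

View pics/ov1.png

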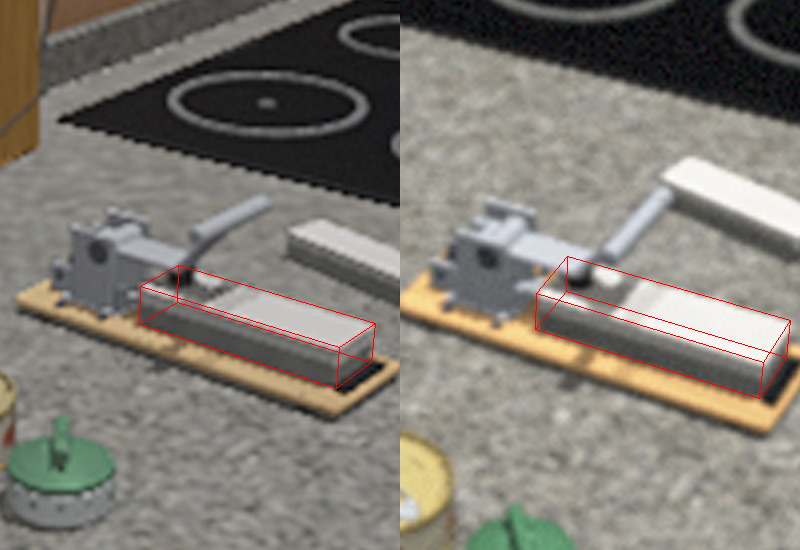

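Fits agree between the two cameras: stone at (0.474,-0.220), yaw about 0, and case at (0.519,0.2155), yaw 0.206. I'm moving over the holder with the fingers shut, for a near look.

```bash
python3 -m crank '[{"delta_rot":[0,0,15.6],"xyz":[0.35,-0.35,-0.09],"fingers":1},{"delta_rot":[0,0,15.6],"xyz":[0.35,-0.35,-0.09],"fingers":1},{"delta_rot":[0,0,15.6],"xyz":[0.35,-0.35,-0.09],"fingers":1},{"delta_rot":[0,0,15.6],"xyz":[0.35,-0.35,-0.09],"fingers":1},{"delta_rot":[0,0,15.6],"xyz":[0.35,-0.35,-0.09],"fingers":1},{"delta_rot":[0,0,15.6],"xyz":[0.35,-0.35,-0.09],"fingers":1},{"delta_rot":[0,0,15.6],"xyz":[0.35,-0.35,-0.09],"fingers":1},{"delta_rot":[0,0,15.6],"xyz":[0.35,-0.35,-0.09],"fingers":1},{"delta_rot":[0,0,15.6],"xyz":[0.35,-0.35,-0.09],"fingers":1},{"delta_rot":[0,0,15.6],"xyz":[0.35,-0.35,-0.09],"fingers":1}]' 40
python3 -m crank '[{"delta_rot":[0,0,0],"xyz":[0,0,0],"fingers":1},{"delta_rot":[0,0,0],"xyz":[0,0,0],"fingers":1}]'
cat > m3.py <<'E'
from h import *
import pickle,sys
d=viewer.read_camera("wrist"); o=telemetry.get_obs(); print(o["t"],o["eef_pos"],rot(o["tool_rot"]).round(3).tolist(),o["q"].round(2))
im=show(d)
print({k:np.round(d[k],3).tolist() for k in d if k!="img"})
M={}
for t in ["stone","case","holder","clamp_hinge","lift_bar"]:
    M[t]=cut_out("wrist",t)
    print(t,[(np.round(r["pixel"]).tolist(),round(r["score"],2),int(r["pixels"].sum()),onz(d,r["pixel"],.04,True).round(3).tolist()) for r in M[t]])
pickle.dump((d,M),open("w.pkl","wb"))
st=box(-.075,.075,-.023,.023,.012,.040)
p=(.474,-.220,.0)
for L,q in ((st,p),(np.array([[-.13,0,0],[.13,0,0]])*0,p)):
  if len(L)==8:
    uv=proj(d,place(q,L),True)
    for i in range(8):
        for j in range(i):
            if (abs(L[i]-L[j])>1e-6).sum()==1: cv2.line(im,tuple(np.int32(uv[i])),tuple(np.int32(uv[j])),(0,0,255),1)
cv2.imwrite("pics/"+sys.argv[1],im)
E
python3 m3.py w1.png
```

```text
t: 2.8
eef_pos: [0.4236, -0.2199, 0.3013]
tool_rot: [0.0, 1.0, -0.0, 0.0]
contact_force: [1.2, -0.7, -0.3]
gripper_width: -0.006
grasp_force: 0.0
t: 3.0
eef_pos: [0.4235, -0.221, 0.3009]
tool_rot: [0.0, 1.0, 0.001, 0.0]
contact_force: [-0.6, -1.1, 0.2]
gripper_width: 0.003
grasp_force: 0.0
3.05 [ 0.42258545 -0.22227851  0.30053473] [[1.0, -0.001, -0.0], [-0.001, -1.0, -0.001], [-0.0, 0.001, -1.0]] [ 0.56  0.08 -0.22  1.88  0.02  1.18 -1.24]
{'fx': 325.192, 'fy': 325.192, 'cx': 278.342, 'cy': 206.331, 'origin': [0.504, -0.222, 0.463], 'rotation': [0.699, -0.112, 0.111, -0.698]}
stone [([395.0, 121.0], 0.68, 2152, [0.486, -0.38, 0.04])]
case [([28.0, 121.0], 0.69, 6218, [0.507, 0.178, 0.04])]
holder [([275.0, 76.0], 0.7, 8200, [0.539, -0.218, 0.04])]
clamp_hinge [([272.0, 76.0], 0.85, 8299, [0.539, -0.215, 0.04])]
lift_bar [([277.0, 82.0], 0.8, 2858, [0.531, -0.221, 0.04])]
```

View pics/w1.png

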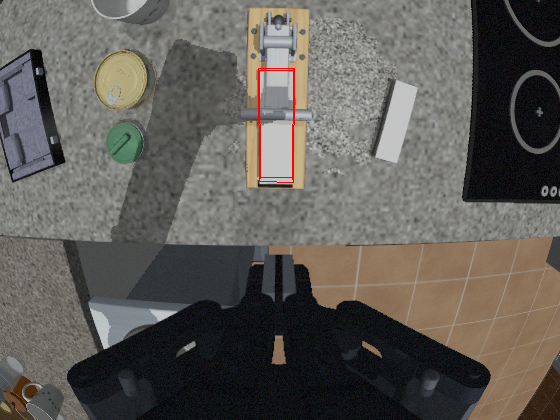

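The wrist view shows the stone matching its overlay, x 258–295 and y 70–183, with the lift bar at (277,115), hinge at (280,40) and base corners near (247,188), (304,188), (250,10) and (310,10). I'll compute the holder yaw from these.

Run:
```python
from h import *
import pickle
d,M=pickle.load(open("w.pkl","rb"))
for px,z in [((247,188),.012),((304,188),.012),((250,10),.012),((310,10),.012),((241,115),.095),((312,115),.095),((259,186),.017),((294,183),.04),((258,183),.04)]: print(px,onz(d,px,z,True).round(4))
c=M["case"][0]["pixels"].astype(np.float32)
print(fit([(d,c,True)],box(-.102,.102,-.06,.06,0,.03),(.519,.2155,.206)))
```

```text
(247, 188) [ 0.3832 -0.1775  0.012 ]
(304, 188) [ 0.3833 -0.2596  0.012 ]
(250, 10) [ 0.6372 -0.1835  0.012 ]
(310, 10) [ 0.6376 -0.2653  0.012 ]
(241, 115) [ 0.4906 -0.1804  0.095 ]
(312, 115) [ 0.4907 -0.2601  0.095 ]
(259, 186) [ 0.3874 -0.1952  0.017 ]
(294, 183) [ 0.3976 -0.2436  0.04  ]
(258, 183) [ 0.3976 -0.1953  0.04  ]
(array([0.51666201, 0.21876413, 0.21973086]), np.float64(0.019916832447052002))
```

```bash
python3 -m crank '[{"delta_rot":[0,30,0],"xyz":[-0.005,-0.002,0.13],"fingers":1},{"delta_rot":[0,30,0],"xyz":[-0.005,-0.002,0.13],"fingers":1},{"delta_rot":[0,30,0],"xyz":[-0.005,-0.002,0.13],"fingers":1},{"delta_rot":[0,30,0],"xyz":[-0.005,-0.002,0.13],"fingers":1},{"delta_rot":[0,30,0],"xyz":[-0.005,-0.002,0.13],"fingers":1},{"delta_rot":[0,30,0],"xyz":[-0.005,-0.002,0.13],"fingers":1},{"delta_rot":[0,30,0],"xyz":[-0.005,-0.002,0.13],"fingers":1}]'; python3 -c "
from h import *
o=telemetry.get_obs();print(o['eef_pos'],rot(o['tool_rot']).round(3).tolist(),o['q'].round(2))"
```

```text
t: 4.0
eef_pos: [0.4162, -0.2204, 0.1697]
tool_rot: [-0.0, 0.966, -0.002, 0.258]
contact_force: [0.8, -1.0, 1.2]
gripper_width: 0.002
grasp_force: 0.0
[ 0.41621322 -0.22036991  0.16966232] [[0.867, -0.004, 0.499], [-0.004, -1.0, -0.001], [0.499, -0.001, -0.867]] [ 0.76  0.04 -0.22  2.39 -0.8   0.36 -0.33]
```

```bash
python3 -m crank '[{"delta_rot":[0,0,0],"xyz":[-0.003,0,0.04],"fingers":1},{"delta_rot":[0,0,0],"xyz":[-0.003,0,0.08],"fingers":1},{"delta_rot":[0,0,0],"xyz":[-0.003,0,0.11],"fingers":1},{"delta_rot":[0,0,0],"xyz":[-0.003,0,0.13],"fingers":1},{"delta_rot":[0,0,0],"xyz":[-0.003,0,0.13],"fingers":1},{"delta_rot":[0,0,0],"xyz":[-0.003,0,0.13],"fingers":1}]'
cat > m4.py <<'E'
from h import *
import sys
o=telemetry.get_obs();print(o['eef_pos'],rot(o['tool_rot']).round(3).tolist(),o['q'].round(2),o['contact_force'].round(1))
d=viewer.read_camera("scene"); im=show(d)
x,y=np.int32(proj(d,o['eef_pos'])[0]); x=max(x,100);im=im[max(0,y-75):y+75,x-100:x+100]
cv2.imwrite("pics/"+sys.argv[1],cv2.resize(im,None,fx=4,fy=4,interpolation=cv2.INTER_CUBIC))
E
python3 m4.py s2.png
```

```text
t: 4.6
eef_pos: [0.4824, -0.227, 0.0732]
tool_rot: [-0.008, 0.969, 0.002, 0.248]
contact_force: [0.9, -0.5, -0.5]
gripper_width: -0.0
grasp_force: 0.0
[ 0.48240434 -0.22696233  0.07315598] [[0.877, 0.007, 0.481], [-0.001, -1.0, 0.017], [0.481, -0.015, -0.877]] [ 0.67  0.34 -0.22  2.33 -1.37  0.17  0.23] [ 0.9 -0.5 -0.5]
```

View pics/s2.png

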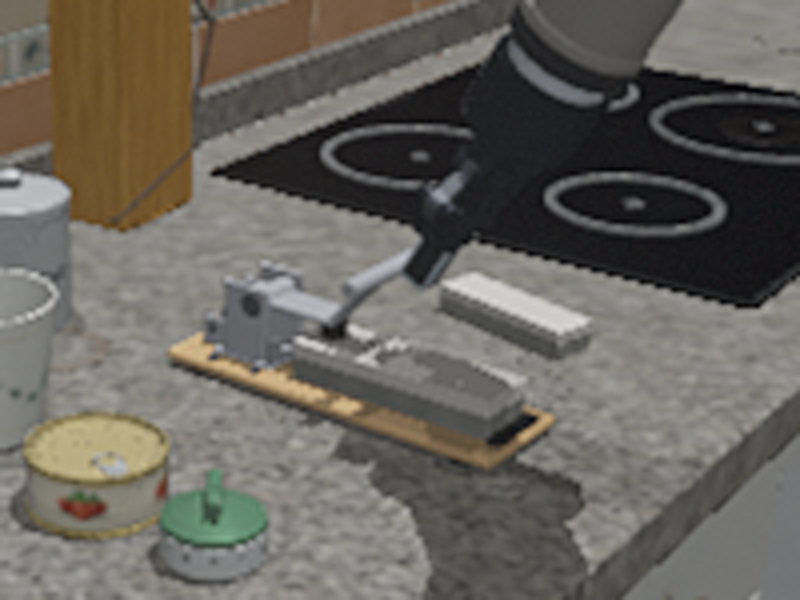

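The scene crop shows the fingertip in front of and below the bar, bar end near (400,265), with no contact on the stone. Joints 5 and 6 sit at their limits, so I reduce the tilt while pushing.

```bash
python3 -m crank '[{"delta_rot":[0,-2,0],"xyz":[0.015,0,-0.005],"fingers":1},{"delta_rot":[0,-3,0],"xyz":[0.03,0,-0.008],"fingers":1},{"delta_rot":[0,-5,0],"xyz":[0.045,0,-0.01],"fingers":1},{"delta_rot":[0,-6,0],"xyz":[0.06,0,-0.012],"fingers":1},{"delta_rot":[0,-7,0],"xyz":[0.07,0,-0.012],"fingers":1}]'; python3 -c "
from h import *
o=telemetry.get_obs();print(o['eef_pos'],rot(o['tool_rot']).round(3).tolist(),o['q'].round(2))"
```

```text
t: 5.15
eef_pos: [0.5387, -0.227, 0.1194]
tool_rot: [-0.008, 0.982, 0.002, 0.189]
contact_force: [-0.1, -0.4, 0.1]
gripper_width: 0.001
grasp_force: 0.0
[ 0.53865273 -0.22699023  0.11941201] [[0.928, 0.008, 0.372], [0.002, -1.0, 0.016], [0.372, -0.014, -0.928]] [ 0.09  0.32  0.34  2.16 -0.69  0.42 -0.56]
```

```bash
python3 m4.py s3.png
```

```text
[ 0.53865273 -0.22699023  0.11941201] [[0.928, 0.008, 0.372], [0.002, -1.0, 0.016], [0.372, -0.014, -0.928]] [ 0.09  0.32  0.34  2.16 -0.69  0.42 -0.56] [-0.1 -0.4  0.1]
```

View pics/s3.png

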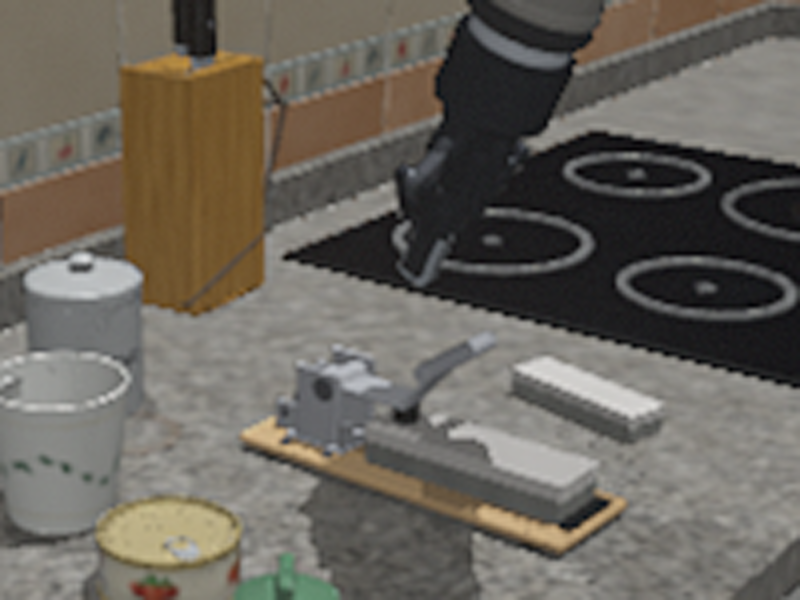

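The fingertip rode over the bar, which is shut again, and nothing else has moved. I'll retry with less tilt and a deeper tip.

```bash
python3 -m crank '[{"delta_rot":[0,-1.8,0],"xyz":[0.018,-0.005,-0.046],"fingers":1},{"delta_rot":[0,-1.8,0],"xyz":[-0.03,-0.005,-0.066],"fingers":1},{"delta_rot":[0,-1.8,0],"xyz":[-0.07,-0.005,-0.085],"fingers":1},{"delta_rot":[0,-1.8,0],"xyz":[-0.1,-0.005,-0.093],"fingers":1},{"delta_rot":[0,-1.8,0],"xyz":[-0.1,-0.005,-0.093],"fingers":1},{"delta_rot":[0,-1.8,0],"xyz":[-0.1,-0.005,-0.093],"fingers":1}]'
cat > st.py <<'E'
from h import *
o=telemetry.get_obs();r=rot(o['tool_rot']);C=np.array([.491,-.2203,.095])-o['eef_pos']
print(o['t'],o['eef_pos'],r.round(3).tolist(),o['q'].round(2),"bar in tool",(r.T@C).round(4),o['contact_force'].round(1))
E
python3 st.py
```

```text
t: 5.8
eef_pos: [0.4095, -0.2238, 0.1671]
tool_rot: [-0.008, 0.985, 0.002, 0.174]
contact_force: [0.8, -0.4, 0.3]
gripper_width: 0.003
grasp_force: 0.0
5.8 [ 0.4095071  -0.22377125  0.16709213] [[0.94, 0.006, 0.342], [0.0, -1.0, 0.017], [0.342, -0.016, -0.939]] [-0.01  0.04  0.53  2.33 -0.42  0.52 -0.71] bar in tool [ 0.0519 -0.0018  0.0957] [ 0.8 -0.4  0.3]
```

```bash
python3 -m crank '[{"delta_rot":[0,0,0],"xyz":[0.024,0,0.04],"fingers":1},{"delta_rot":[0,0,0],"xyz":[0.024,0,0.08],"fingers":1},{"delta_rot":[0,0,0],"xyz":[0.024,0,0.11],"fingers":1},{"delta_rot":[0,0,0],"xyz":[0.024,0,0.128],"fingers":1},{"delta_rot":[0,0,0],"xyz":[0.024,0,0.128],"fingers":1},{"delta_rot":[0,0,0],"xyz":[0.024,0,0.128],"fingers":1}]';python3 st.py
```

```text
t: 6.4
eef_pos: [0.4767, -0.222, 0.0544]
tool_rot: [-0.008, 0.985, 0.002, 0.173]
contact_force: [0.6, 0.4, 1.0]
gripper_width: 0.002
grasp_force: 0.0
6.4 [ 0.47668993 -0.22203839  0.05443013] [[0.94, 0.007, 0.34], [0.002, -1.0, 0.017], [0.34, -0.015, -0.94]] [ 0.18  0.37  0.28  2.29 -0.98  0.31 -0.22] bar in tool [ 0.0273 -0.0022 -0.0332] [0.6 0.4 1. ]
```

```bash
python3 -m crank '[{"delta_rot":[0,0,0],"xyz":[0.015,0,0],"fingers":1},{"delta_rot":[0,0,0],"xyz":[0.03,0,-0.005],"fingers":1},{"delta_rot":[0,0,0],"xyz":[0.045,0,-0.01],"fingers":1},{"delta_rot":[0,0,0],"xyz":[0.06,0,-0.014],"fingers":1}]';python3 st.py;python3 -m crank '[{"delta_rot":[0,0,0],"xyz":[0.015,0,-0.002],"fingers":1},{"delta_rot":[0,0,0],"xyz":[0.03,0,-0.004],"fingers":1},{"delta_rot":[0,0,0],"xyz":[0.045,0,-0.004],"fingers":1},{"delta_rot":[0,0,0],"xyz":[0.06,0,-0.004],"fingers":1},{"delta_rot":[0,0,0],"xyz":[0.065,0,-0.004],"fingers":1}]';python3 m4.py s4.png
```

```text
t: 6.8
eef_pos: [0.5107, -0.2222, 0.0823]
tool_rot: [-0.011, 0.987, -0.002, 0.162]
contact_force: [-29.9, -0.2, 10.4]
gripper_width: 0.003
grasp_force: 12.3
6.8 [ 0.51070236 -0.22218541  0.08233574] [[0.948, -0.001, 0.319], [-0.008, -1.0, 0.021], [0.319, -0.023, -0.947]] [ 0.02  0.37  0.44  2.2  -0.81  0.42 -0.44] bar in tool [-0.0146 -0.0022 -0.0183] [-29.9  -0.2  10.4]
t: 7.3
eef_pos: [0.59, -0.2217, 0.1164]
tool_rot: [-0.007, 0.985, 0.003, 0.175]
contact_force: [0.9, 0.1, 0.5]
gripper_width: 0.002
grasp_force: 0.0
[ 0.58996427 -0.22171881  0.11636957] [[0.939, 0.009, 0.344], [0.004, -1.0, 0.016], [0.344, -0.014, -0.939]] [-0.08  0.41  0.51  2.05 -0.74  0.51 -0.58] [0.9 0.1 0.5]
```

View pics/s4.png

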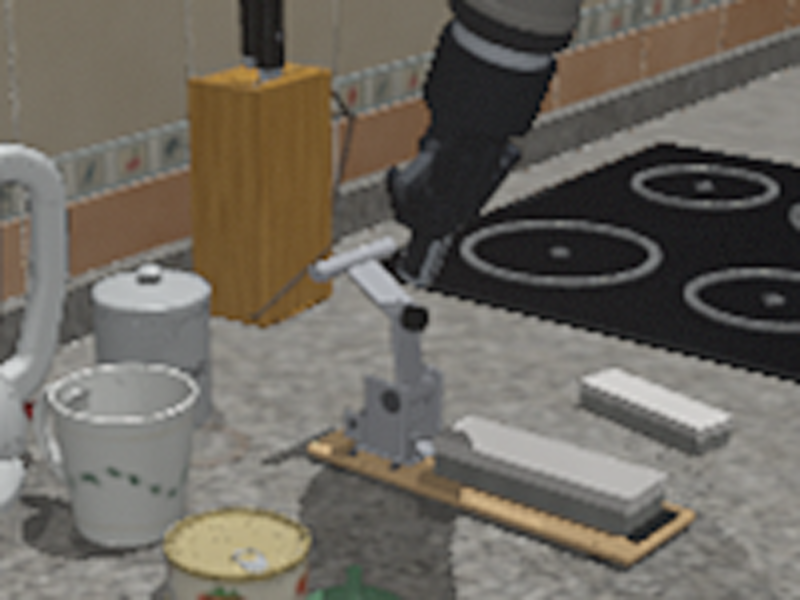

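The clamp arm stands open (bar end near (350,255)), untouched, with the stone still in place. I'm retreating upright over the stone to look.

```bash
python3 -m crank '[{"delta_rot":[0,-2,0],"xyz":[-0.04,0,0],"fingers":1},{"delta_rot":[0,-8,0],"xyz":[-0.08,0,-0.03],"fingers":0},{"delta_rot":[0,-15,0],"xyz":[-0.11,0,-0.075],"fingers":-1},{"delta_rot":[0,-20.1,0],"xyz":[-0.11,0,-0.12],"fingers":-1},{"delta_rot":[-0.5,-20.1,0],"xyz":[-0.11,0,-0.136],"fingers":-1},{"delta_rot":[-0.5,-20.1,0],"xyz":[-0.11,0,-0.136],"fingers":-1},{"delta_rot":[-0.5,-20.1,0],"xyz":[-0.11,0,-0.136],"fingers":-1},{"delta_rot":[-0.5,-20.1,0],"xyz":[-0.11,0,-0.136],"fingers":-1}]'
cat > m5.py <<'E'
from h import *
import sys
d=viewer.read_camera("wrist"); o=telemetry.get_obs(); print(o["t"],o["eef_pos"],rot(o["tool_rot"]).round(3).tolist(),o["q"].round(2),d["origin"])
im=show(d); cv2.imwrite("pics/"+sys.argv[1],im)
for r in cut_out("wrist","stone"):
    m=r["pixels"].astype(np.float32)
    print(np.round(r["pixel"]),round(r["score"],2),m.sum(),onz(d,r["pixel"],.04,True).round(3), fit([(d,m,True)],box(-.075,.075,-.023,.023,.012,.04),(.473,-.22,-.02)))
    g=fit([(d,m,True)],box(-.075,.075,-.023,.023,.012,.04),(.473,-.22,-.02))[0]
    cv2.polylines(im,[np.int32(proj(d,place(g,box(-.075,.075,-.023,.023,.04,.04)[[0,2,6,4]]),True))],True,(0,0,255),1)
cv2.imwrite("pics/"+sys.argv[1],im)
E
python3 m5.py w5.png
```

```text
t: 8.15
eef_pos: [0.4372, -0.2237, 0.2032]
tool_rot: [-0.004, 1.0, 0.003, -0.002]
contact_force: [0.4, -0.2, 0.0]
gripper_width: 0.998
grasp_force: 0.0
8.2 [ 0.43721023 -0.22380702  0.20313973] [[1.0, 0.006, -0.005], [0.006, -1.0, 0.007], [-0.005, -0.007, -1.0]] [-0.37  0.24  0.85  2.03 -0.22  0.97 -0.97] [ 0.51839137 -0.22569024  0.36516353]
[274. 147.] 0.75 6455.0 [ 0.472 -0.219  0.04 ] (array([ 0.47032701, -0.21931483, -0.00925431]), np.float64(0.02441990375518799))
[422. 139.] 0.67 3403.0 [ 0.486 -0.377  0.04 ] (array([ 0.473, -0.22 , -0.02 ]), np.float64(1.0))
[95. 12.] 0.53 1269.0 [ 0.633 -0.021  0.04 ] (array([ 0.473, -0.22 , -0.02 ]), np.float64(1.0))
```

View pics/w5.png

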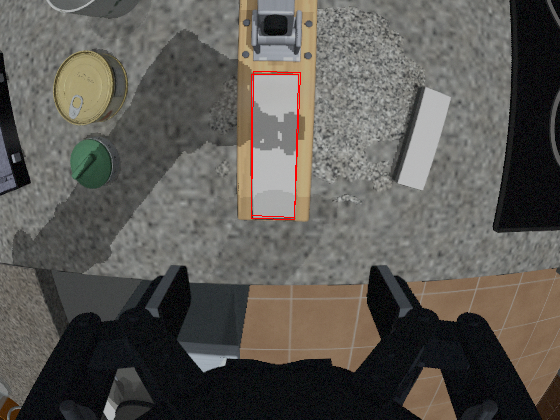

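The stone is unmoved: the overlay fits at (275,147), giving (0.4705,-0.2193) and yaw about -0.012. The clamp arm is open at (277,22). Descending to grasp.

```bash
python3 -m crank '[{"delta_rot":[-0.4,0.3,1],"xyz":[0.034,-0.003,0.04],"fingers":-1},{"delta_rot":[-0.4,0.3,1],"xyz":[0.034,-0.003,0.08],"fingers":-1},{"delta_rot":[-0.4,0.3,1],"xyz":[0.034,-0.003,0.12],"fingers":-1},{"delta_rot":[-0.4,0.3,1],"xyz":[0.034,-0.003,0.15],"fingers":-1},{"delta_rot":[-0.4,0.3,1],"xyz":[0.034,-0.003,0.17],"fingers":-1},{"delta_rot":[-0.4,0.3,1],"xyz":[0.034,-0.003,0.185],"fingers":-1},{"delta_rot":[-0.4,0.3,1],"xyz":[0.034,-0.003,0.19],"fingers":-1},{"delta_rot":[-0.4,0.3,1],"xyz":[0.034,-0.003,0.19],"fingers":-1}]' 60; python3 st.py
```

```text
t: 9.05
eef_pos: [0.4711, -0.22, 0.0137]
tool_rot: [0.0, 1.0, -0.006, 0.0]
contact_force: [0.2, -0.4, -0.1]
gripper_width: 0.997
grasp_force: 0.0
9.05 [ 0.47107777 -0.2199785   0.01374181] [[1.0, -0.012, 0.001], [-0.012, -1.0, -0.001], [0.001, 0.001, -1.0]] [-0.14  0.59  0.6   2.1  -0.57  0.61 -0.73] bar in tool [ 0.02    0.0001 -0.0812] [ 0.2 -0.4 -0.1]
```

```bash
python3 -m crank '[{"delta_rot":[0,0,0],"xyz":[0,0,0.001],"fingers":1},{"delta_rot":[0,0,0],"xyz":[0,0,0.001],"fingers":1},{"delta_rot":[0,0,0],"xyz":[0,0,0.001],"fingers":1},{"delta_rot":[0,0,0],"xyz":[0,0,0.001],"fingers":1},{"delta_rot":[0,0,0],"xyz":[0,0,0.001],"fingers":1},{"delta_rot":[0,0,0],"xyz":[0,0,0.001],"fingers":1},{"delta_rot":[0,0,0],"xyz":[0,0,0.001],"fingers":1},{"delta_rot":[0,0,0],"xyz":[0,0,0.001],"fingers":1}]' 60; python3 st.py
```

```text
t: 9.85
eef_pos: [0.4721, -0.2196, 0.0144]
tool_rot: [0.0, 1.0, -0.005, 0.002]
contact_force: [-3.0, 1.8, 10.6]
gripper_width: 0.505
grasp_force: 59.4
9.85 [ 0.47206258 -0.2195927   0.01437847] [[1.0, -0.011, 0.003], [-0.011, -1.0, -0.0], [0.003, 0.0, -1.0]] [-0.14  0.59  0.59  2.1  -0.57  0.61 -0.73] bar in tool [ 0.0192  0.0005 -0.0806] [-3.   1.8 10.6]
```

The fingertips touch the base (10 N up), so I'm re-gripping 4 mm higher, then lifting.

```bash
python3 -m crank '[{"delta_rot":[0,0,0],"xyz":[0,0,0],"fingers":-0.3},{"delta_rot":[0,0,0],"xyz":[0,0,-0.004],"fingers":-0.3},{"delta_rot":[0,0,0],"xyz":[0,0,-0.004],"fingers":-0.3},{"delta_rot":[0,0,0],"xyz":[0,0,-0.004],"fingers":1},{"delta_rot":[0,0,0],"xyz":[0,0,-0.004],"fingers":1},{"delta_rot":[0,0,0],"xyz":[0,0,-0.004],"fingers":1},{"delta_rot":[0,0,0],"xyz":[0,0,-0.004],"fingers":1},{"delta_rot":[0,0,0],"xyz":[0,0,-0.004],"fingers":1},{"delta_rot":[0,0,0],"xyz":[0,0,-0.004],"fingers":1}]' 80; python3 st.py;  python3 -m crank '[{"delta_rot":[0,0,0],"xyz":[0,0,-0.01],"fingers":1},{"delta_rot":[0,0,0],"xyz":[0,0,-0.03],"fingers":1},{"delta_rot":[0,0,0],"xyz":[0,0,-0.06],"fingers":1},{"delta_rot":[0,0,0],"xyz":[0,0,-0.1],"fingers":1},{"delta_rot":[0,0,0],"xyz":[0,0,-0.13],"fingers":1},{"delta_rot":[0,0,0],"xyz":[0,0,-0.13],"fingers":1},{"delta_rot":[0,0,0],"xyz":[0,0,-0.13],"fingers":1}]'; python3 st.py
```

```text
t: 10.75
eef_pos: [0.4745, -0.2223, 0.0198]
tool_rot: [0.002, 1.0, -0.006, 0.004]
contact_force: [-1.0, -1.0, 23.3]
gripper_width: -0.002
grasp_force: 11.9
10.75 [ 0.47448641 -0.22226162  0.01983051] [[1.0, -0.012, 0.008], [-0.012, -1.0, -0.004], [0.008, 0.003, -1.0]] [-0.15  0.58  0.6   2.1  -0.57  0.62 -0.73] bar in tool [ 0.0171 -0.0019 -0.075 ] [-1.  -1.  23.3]
t: 11.45
eef_pos: [0.4714, -0.2193, 0.1474]
tool_rot: [0.0, 1.0, -0.005, 0.001]
contact_force: [0.3, 1.0, -0.9]
gripper_width: -0.001
grasp_force: 0.0
11.45 [ 0.47137354 -0.21934925  0.1473633 ] [[1.0, -0.011, 0.003], [-0.011, -1.0, -0.0], [0.003, 0.0, -1.0]] [-0.32  0.38  0.8   2.03 -0.36  0.87 -0.9 ] bar in tool [0.0195 0.0007 0.0524] [ 0.3  1.  -0.9]
```

```bash
python3 m5.py w6.png
```

```text
11.5 [ 0.47071986 -0.21910797  0.1465353 ] [[1.0, -0.011, 0.001], [-0.011, -1.0, -0.0], [0.001, 0.0, -1.0]] [-0.32  0.38  0.8   2.03 -0.36  0.87 -0.9 ] [ 0.55132367 -0.22145899  0.30994104]
[440. 176.] 0.9 4403.0 [ 0.491 -0.371  0.04 ] (array([ 0.473, -0.22 , -0.02 ]), np.float64(1.0))
[282. 179.] 0.71 7928.0 [ 0.488 -0.224  0.04 ] (array([ 0.47329834, -0.22084068, -0.006514  ]), np.float64(0.10533612966537476))
```

View pics/w6.png

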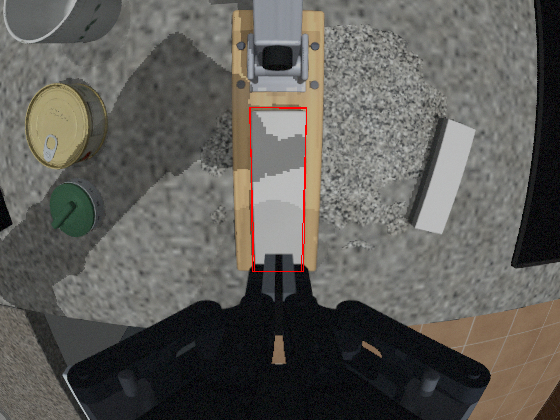

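Run:
```python
from h import *
o=telemetry.get_obs();V=[]
dw=viewer.read_camera("wrist");print("TCP px",proj(dw,o["eef_pos"],True),proj(dw,o["eef_pos"]+[0,0,.02],True))
for c in ["scene","side"]:
    d=viewer.read_camera(c)
    for r in cut_out(c,"stone"):
        m=r["pixels"].astype(np.float32)
        q=onz(d,r["pixel"],.03); print(c,np.round(r["pixel"]),round(r["score"],2),m.sum(),q.round(3))
        if q[1]>-.28:
            V.append((d,m,False))
            for z in (.012,.02,.03): print(z,fit(V[-1:],box(-.075,.075,-.023,.023,z,z+.028),(.473,-.22,-.01),(.01,.01,.05)))
if len(V)==2:
    for z in (.004,.012,.02,.03): print(z,fit(V,box(-.075,.075,-.023,.023,z,z+.028),(.473,-.22,-.01),(.01,.01,.05)))
```

```text
TCP px [[275.94395621 252.43012565]] [[275.69142986 270.09911294]]
scene [384. 213.] 0.97 440.0 [ 0.456 -0.346  0.03 ]
scene [356. 228.] 0.75 913.0 [ 0.463 -0.211  0.03 ]
0.012 (array([ 0.47480572, -0.2228117 , -0.00447579]), np.float64(0.08985960483551025))
0.02 (array([ 0.46668291, -0.20848566, -0.02248573]), np.float64(0.11619740724563599))
0.03 (array([ 0.45755291, -0.19033397, -0.06016097]), np.float64(0.14852064847946167))
side [326. 213.] 0.95 1252.0 [ 0.469 -0.206  0.03 ]
0.012 (array([ 4.72353325e-01, -2.21927076e-01,  2.38983143e-04]), np.float64(0.04061484336853027))
0.02 (array([ 0.46871639, -0.21184592, -0.0111358 ]), np.float64(0.044740140438079834))
0.03 (array([ 0.46348977, -0.19900864, -0.02281707]), np.float64(0.06416457891464233))
side [345. 183.] 0.83 609.0 [ 0.479 -0.35   0.03 ]
0.004 (array([ 0.47861202, -0.23335672, -0.01742081]), np.float64(0.17617326974868774))
0.012 (array([ 0.47259307, -0.22197082, -0.0155501 ]), np.float64(0.136746346950531))
0.02 (array([ 0.46907125, -0.21114265, -0.01706475]), np.float64(0.17827755212783813))
0.03 (array([ 0.46066717, -0.19773675, -0.04525015]), np.float64(0.29349637031555176))
```

The stone is still flat in the holder at about (0.473,-0.221), so the regrip slipped off. I'll open wide, go back down with the tips clear of the base, and close while watching.

```bash
python3 -m crank '[{"delta_rot":[0,0,0],"xyz":[0.002,0.002,0],"fingers":-1},{"delta_rot":[0,0,0],"xyz":[0.002,0.002,0],"fingers":-1},{"delta_rot":[0,0,0],"xyz":[0.002,0.002,0],"fingers":-1},{"delta_rot":[0,0,0],"xyz":[0.002,0.002,0.02],"fingers":-1},{"delta_rot":[0,0,0],"xyz":[0.002,0.002,0.06],"fingers":-1},{"delta_rot":[0,0,0],"xyz":[0.002,0.002,0.1],"fingers":-1},{"delta_rot":[0,0,0],"xyz":[0.002,0.002,0.12],"fingers":-1},{"delta_rot":[0,0,0],"xyz":[0.002,0.002,0.127],"fingers":-1},{"delta_rot":[0,0,0],"xyz":[0.002,0.002,0.127],"fingers":-1},{"delta_rot":[0,0,0],"xyz":[0.002,0.002,0.127],"fingers":-1}]' 40; python3 -m crank '[{"delta_rot":[0,0,0],"xyz":[0,0,0],"fingers":0.3},{"delta_rot":[0,0,0],"xyz":[0,0,0],"fingers":0.3},{"delta_rot":[0,0,0],"xyz":[0,0,0],"fingers":0.3},{"delta_rot":[0,0,0],"xyz":[0,0,0],"fingers":0.3}]' 40; python3 -m crank '[{"delta_rot":[0,0,0],"xyz":[0,0,0],"fingers":0.3},{"delta_rot":[0,0,0],"xyz":[0,0,0],"fingers":0.3},{"delta_rot":[0,0,0],"xyz":[0,0,0],"fingers":0.3},{"delta_rot":[0,0,0],"xyz":[0,0,0],"fingers":0.3}]' 40; python3 st.py
```

```text
t: 12.8
eef_pos: [0.4742, -0.2224, 0.0211]
tool_rot: [0.001, 1.0, -0.006, 0.002]
contact_force: [0.1, -0.1, 0.0]
gripper_width: 1.002
grasp_force: 0.0
t: 13.2
eef_pos: [0.4736, -0.2218, 0.0205]
tool_rot: [0.0, 1.0, -0.006, 0.001]
contact_force: [1.0, -0.1, -1.0]
gripper_width: 0.357
grasp_force: 0.0
t: 13.6
eef_pos: [0.4733, -0.2218, 0.0201]
tool_rot: [0.0, 1.0, -0.006, 0.001]
contact_force: [-0.2, -0.5, -0.8]
gripper_width: 0.349
grasp_force: 0.0
13.6 [ 0.47332173 -0.22181814  0.02008116] [[1.0, -0.011, 0.002], [-0.011, -1.0, -0.001], [0.002, 0.001, -1.0]] [-0.16  0.59  0.61  2.09 -0.57  0.63 -0.73] bar in tool [ 0.0178 -0.0017 -0.0749] [-0.2 -0.5 -0.8]
```

Width 0.35 with no grip force means the fingers aren't straddling the stone. I'll use the last picture as a composite of all three cameras.

Run:
```python
from h import *
o=telemetry.get_obs();ims=[]
for c,w in (("scene",65),("side",65)):
    d=viewer.read_camera(c);im=show(d);x,y=np.int32(proj(d,[.48,-.22,.05])[0])
    ims.append(cv2.resize(im[y-60:y+40,x-w:x+w],(400,308),interpolation=cv2.INTER_CUBIC))
d=viewer.read_camera("wrist");im=show(d)
print(proj(d,o["eef_pos"],True))
b=cv2.resize(im[130:420,80:480],(400,290))
b2=cv2.resize(im[180:330,190:380],(400,290),interpolation=cv2.INTER_CUBIC)
cv2.imwrite("pics/c7.png",np.vstack([np.hstack(ims),np.hstack([b,b2])]))
```

```text
[[275.90125851 252.44298893]]
```

View pics/c7.png

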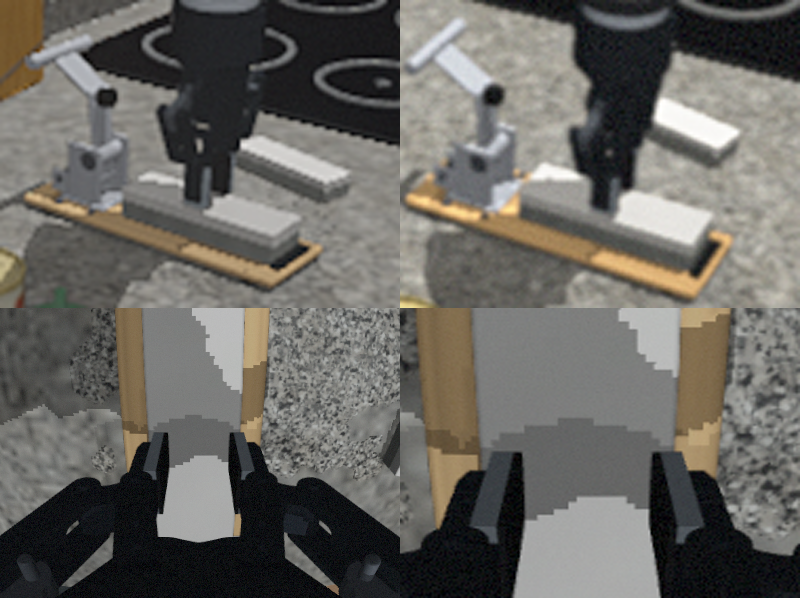

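The composite shows the fingertips standing at the stone's top edge (scene crop (200,207)) while the TCP reads z = 0.020. The shut fingers also met the stone top (0.040) at a reading of 0.020. So the real tips are about 20 mm short of the reported TCP, which also explains the first slip off the bar. I'll open and go 25 mm lower.

```bash
python3 -m crank '[{"delta_rot":[0,0,0],"xyz":[0,0,-0.005],"fingers":-1},{"delta_rot":[0,0,0],"xyz":[0,0,-0.005],"fingers":-1},{"delta_rot":[0,0,0],"xyz":[0,0,-0.005],"fingers":-1},{"delta_rot":[0,0,0],"xyz":[0,0,-0.005],"fingers":-1},{"delta_rot":[0,0,0],"xyz":[0,0,0.008],"fingers":-1},{"delta_rot":[0,0,0],"xyz":[0,0,0.018],"fingers":-1},{"delta_rot":[0,0,0],"xyz":[0,0,0.024],"fingers":-1},{"delta_rot":[0,0,0],"xyz":[0,0,0.024],"fingers":-1}]' 40; python3 -m crank '[{"delta_rot":[0,0,0],"xyz":[0,0,0],"fingers":1},{"delta_rot":[0,0,0],"xyz":[0,0,0],"fingers":1},{"delta_rot":[0,0,0],"xyz":[0,0,0],"fingers":1},{"delta_rot":[0,0,0],"xyz":[0,0,0],"fingers":1},{"delta_rot":[0,0,0],"xyz":[0,0,0],"fingers":1},{"delta_rot":[0,0,0],"xyz":[0,0,0],"fingers":1},{"delta_rot":[0,0,0],"xyz":[0,0,0],"fingers":1}]' 60; python3 st.py
```

```text
t: 14.55
eef_pos: [0.4724, -0.2215, -0.0052]
tool_rot: [0.0, 1.0, -0.006, -0.0]
contact_force: [-0.4, 0.2, -0.9]
gripper_width: 1.0
grasp_force: 0.0
t: 15.25
eef_pos: [0.4738, -0.2217, -0.0033]
tool_rot: [0.0, 1.0, -0.006, 0.001]
contact_force: [-0.6, 2.3, 6.3]
gripper_width: 0.524
grasp_force: 62.2
15.25 [ 0.47376379 -0.2216707  -0.00334122] [[1.0, -0.011, 0.002], [-0.011, -1.0, -0.0], [0.002, 0.0, -1.0]] [-0.12  0.62  0.57  2.1  -0.61  0.59 -0.7 ] bar in tool [ 0.0175 -0.0015 -0.0983] [-0.6  2.3  6.3]
```

```bash
python3 -m crank '[{"delta_rot":[0,0,0],"xyz":[0,0,-0.01],"fingers":1},{"delta_rot":[0,0,0],"xyz":[0,0,-0.03],"fingers":1},{"delta_rot":[0,0,0],"xyz":[0,0,-0.06],"fingers":1},{"delta_rot":[0,0,0],"xyz":[0,0,-0.1],"fingers":1},{"delta_rot":[0,0,0],"xyz":[0,0,-0.14],"fingers":1},{"delta_rot":[0,0,0],"xyz":[0,0,-0.16],"fingers":1},{"delta_rot":[0,0,0],"xyz":[0,0,-0.16],"fingers":1},{"delta_rot":[0,0,0],"xyz":[0,0,-0.16],"fingers":1}]' 80; python3 st.py
```

```text
t: 16.05
eef_pos: [0.4726, -0.2211, 0.1556]
tool_rot: [0.0, 1.0, -0.005, 0.001]
contact_force: [-0.2, 0.6, -4.2]
gripper_width: 0.522
grasp_force: 84.6
16.05 [ 0.4726447  -0.22107727  0.15560884] [[1.0, -0.011, 0.001], [-0.011, -1.0, -0.0], [0.001, 0.0, -1.0]] [-0.33  0.38  0.82  2.02 -0.35  0.89 -0.91] bar in tool [ 0.0183 -0.001   0.0606] [-0.2  0.6 -4.2]
```

Held: weight about 4 N, width 46 mm. Carrying it over the case.

```bash
python3 -m crank '[{"delta_rot":[0,0,-6],"xyz":[0.01,-0.04,0],"fingers":1},{"delta_rot":[0,0,-12.4],"xyz":[0.02,-0.09,0],"fingers":1},{"delta_rot":[0,0,-12.4],"xyz":[0.03,-0.14,0],"fingers":1},{"delta_rot":[0,0,-12.4],"xyz":[0.041,-0.19,0],"fingers":1},{"delta_rot":[0,0,-12.4],"xyz":[0.041,-0.24,0],"fingers":1},{"delta_rot":[0,0,-12.4],"xyz":[0.041,-0.29,0],"fingers":1},{"delta_rot":[0,0,-12.4],"xyz":[0.041,-0.34,0],"fingers":1},{"delta_rot":[0,0,-12.4],"xyz":[0.041,-0.39,0],"fingers":1},{"delta_rot":[0,0,-12.4],"xyz":[0.041,-0.437,0],"fingers":1},{"delta_rot":[0,0,-12.4],"xyz":[0.041,-0.437,0],"fingers":1}]'; python3 -m crank '[{"delta_rot":[0,0,0],"xyz":[0,0,0],"fingers":1},{"delta_rot":[0,0,0],"xyz":[0,0,0],"fingers":1},{"delta_rot":[0,0,0],"xyz":[0,0,0],"fingers":1}]';python3 - <<'E'
from h import *
import pickle
o=telemetry.get_obs();T=o["eef_pos"];r=rot(o["tool_rot"]);print(o["t"],T,r.round(3).tolist(),np.arctan2(r[1,0],r[0,0]))
cs=box(-.102,.102,-.06,.06,0,.03);S={};W=[];V=[]
for c in ["scene","side","wrist"]:
    d=viewer.read_camera(c);f=c=="wrist";S[c]=d
    for t in ["stone","case"]:
        R_=cut_out(c,t)
        for q in R_:
            m=q["pixels"].astype(np.float32);z=T[2]+.0153
            p=onz(d,q["pixel"],z+.014 if t=="stone" else .02,f);print(c,t,np.round(q["pixel"]),round(q["score"],2),m.sum(),p.round(3))
            S[c,t]=S.get((c,t),[])+[m]
            if t=="case" and m.sum()>2500: print(" case fit",fit([(d,m,f)],cs,(.5187,.2155,.206)))
            if t=="stone" and np.hypot(*(p-T)[:2])<.09:
                print(" stone fit",fit([(d,m,f)],box(-.075,.075,-.023,.023,z,z+.028),(T[0],T[1],.206),(.005,.005,.05)));
                if not f: W.append((d,m,False))
if len(W)==2: print("stone both",fit(W,box(-.075,.075,-.023,.023,z,z+.028),(T[0],T[1],.206),(.005,.005,.05)))
pickle.dump((S,T),open("c.pkl","wb"))
E
```

```text
t: 17.05
eef_pos: [0.5165, 0.224, 0.1531]
tool_rot: [-0.0, 0.994, 0.109, -0.001]
contact_force: [-0.3, -0.4, -4.3]
gripper_width: 0.517
grasp_force: 84.4
t: 17.35
eef_pos: [0.5188, 0.2127, 0.1551]
tool_rot: [0.001, 0.995, 0.101, 0.0]
contact_force: [0.7, -0.0, -3.5]
gripper_width: 0.524
grasp_force: 84.4
17.35 [0.51875941 0.21268167 0.15514434] [[0.98, 0.201, 0.0], [0.201, -0.98, -0.002], [0.0, 0.002, -1.0]] 0.20241345597900065
scene stone [382. 211.] 0.96 410.0 [ 0.298 -0.022  0.184]
scene stone [220. 224.] 0.81 1496.0 [0.497 0.21  0.184]
 stone fit (array([0.51842111, 0.21180906, 0.185397  ]), np.float64(0.2326914668083191))
scene case [220. 298.] 0.95 4995.0 [0.511 0.214 0.02 ]
 case fit (array([0.51920179, 0.21620065, 0.2080377 ]), np.float64(0.022681057453155518))
scene case [280. 253.] 0.53 1044.0 [ 0.543 -0.001  0.02 ]
side stone [215. 265.] 0.96 1847.0 [0.501 0.207 0.184]
 stone fit (array([0.51853942, 0.21055569, 0.19913415]), np.float64(0.3379232883453369))
side stone [346. 181.] 0.69 487.0 [ 0.401 -0.134  0.184]
side case [213. 333.] 0.68 6884.0 [0.511 0.223 0.02 ]
 case fit (array([0.5180675 , 0.21639643, 0.21246626]), np.float64(0.02233642339706421))
side case [216. 268.] 0.21 2000.0 [0.603 0.076 0.02 ]
wrist stone [279. 232.] 0.66 26225.0 [0.543 0.218 0.184]
 stone fit (array([0.51632982, 0.21275066, 0.20169336]), np.float64(0.14991027116775513))
wrist case [262. 106.] 0.65 6846.0 [0.592 0.243 0.02 ]
 case fit (array([0.51828001, 0.21871715, 0.17500267]), np.float64(0.7516704797744751))
stone both (array([0.51932589, 0.21108405, 0.18312724]), np.float64(0.5697423219680786))
```

```bash
python3 - <<'E'
from h import *
import pickle
S,T=pickle.load(open("c.pkl","rb"));d=S["wrist"];case=S["wrist","case"][0];st=S["wrist","stone"][0]
ys,xs=np.where(case>0);print(xs.min(),xs.max(),ys.min(),ys.max())
ys2,xs2=np.where(st>0);print(xs2.min(),xs2.max(),ys2.min(),ys2.max())
print(proj(d,place((.5182,.217,.21),box(-.102,.102,-.06,.06,.03,.03)[[0,2,6,4]]),True).round(0).tolist())
L=box(-.102,.102,-.06,.06,0,.03)
for ymax in (130,160):
    v=np.ones((420,560),bool);v[ymax:]=0;v&=~(cv2.dilate(st,np.ones((9,9)))>0)
    def cost(p):
        h=hullmask(proj(d,place(p,L),True));return (abs(h-case)*v).sum()/(case*v).sum()
    p0=np.array([.5182,.217,.21]);Sx=np.vstack([p0,p0+[.01,0,0],p0+[0,.01,0],p0+[0,0,.05]])
    r=minimize(cost,p0,method="Nelder-Mead",options=dict(initial_simplex=Sx));print(ymax,r.x,r.fun,cost(p0))
# held stone: far end edge and yaw
z=T[2]+.0153+.028
for row in (ys2.min()+2,ys2.min()+10,ys2.min()+25,ys2.min()+40,ys2.min()+60):
    x=np.where(st[row]>0)[0];a,b=onz(d,(x.min()-.5,row),z,True),onz(d,(x.max()+.5,row),z,True);print(row,a.round(4),b.round(4),((a+b)/2).round(4))
E
python3 st.py
```

```text
207 346 81 255
217 340 121 364
[[332.0, 286.0], [218.0, 286.0], [205.0, 81.0], [341.0, 80.0]]
130 [0.51748651 0.21628018 0.20241693] 0.029574861750006676 0.058174163
160 [0.51739885 0.21667677 0.1997554 ] 0.0350923165678978 0.060903195
123 [0.5868 0.247  0.1984] [0.5946 0.2091 0.1984] [0.5907 0.228  0.1984]
131 [0.5833 0.2494 0.1984] [0.5925 0.2051 0.1984] [0.5879 0.2273 0.1984]
146 [0.5777 0.2485 0.1984] [0.587  0.2037 0.1984] [0.5824 0.2261 0.1984]
161 [0.5722 0.2471 0.1984] [0.5814 0.2024 0.1984] [0.5768 0.2248 0.1984]
181 [0.5645 0.2455 0.1984] [0.5737 0.2012 0.1984] [0.5691 0.2234 0.1984]
17.8 [0.51903868 0.21474565 0.15593056] [[0.979, 0.204, 0.002], [0.204, -0.979, -0.001], [0.002, 0.001, -1.0]] [-1.03  0.42  0.68  1.92 -0.32  0.91 -1.56] bar in tool [-0.1162  0.4202  0.0612] [-0.2  0.4 -4.2]
```

Case by wrist camera is (0.5175,0.2165,0.201), against (0.5186,0.2163,0.209) from the fixed cameras; I use the mean. The held stone is centred within about 1 mm of the TCP. Lowering to just above the lips.

```bash
python3 -m crank '[{"delta_rot":[0,0,0],"xyz":[0,-0.002,0.03],"fingers":1},{"delta_rot":[0,0,0],"xyz":[0,-0.002,0.06],"fingers":1},{"delta_rot":[0,0,0],"xyz":[0,-0.002,0.09],"fingers":1},{"delta_rot":[0,0,0],"xyz":[0,-0.002,0.115],"fingers":1},{"delta_rot":[0,0,0],"xyz":[0,-0.002,0.13],"fingers":1},{"delta_rot":[0,0,0],"xyz":[0,-0.002,0.13],"fingers":1},{"delta_rot":[0,0,0],"xyz":[0,-0.002,0.13],"fingers":1}]'; python3 st.py;python3 -m crank '[{"delta_rot":[0,0,0],"xyz":[0,0,0.005],"fingers":1},{"delta_rot":[0,0,0],"xyz":[0,0,0.01],"fingers":1},{"delta_rot":[0,0,0],"xyz":[0,0,0.014],"fingers":1},{"delta_rot":[0,0,0],"xyz":[0,0,0.014],"fingers":1}]'; python3 st.py
```

```text
t: 18.5
eef_pos: [0.5195, 0.2168, 0.0265]
tool_rot: [0.0, 0.995, 0.102, 0.001]
contact_force: [-0.2, 0.3, -4.0]
gripper_width: 0.514
grasp_force: 84.2
18.5 [0.51948308 0.21675061 0.02648625] [[0.979, 0.204, 0.002], [0.204, -0.979, -0.001], [0.002, 0.001, -1.0]] [-0.92  0.6   0.54  1.99 -0.49  0.67 -1.43] bar in tool [-0.1168  0.4222 -0.0683] [-0.2  0.3 -4. ]
t: 18.9
eef_pos: [0.5185, 0.2166, 0.0115]
tool_rot: [0.001, 0.995, 0.103, 0.0]
contact_force: [-0.2, 0.2, -3.3]
gripper_width: 0.518
grasp_force: 84.3
18.9 [0.51849227 0.21661107 0.01149051] [[0.979, 0.204, 0.001], [0.204, -0.979, -0.001], [0.001, 0.001, -1.0]] [-0.9   0.62  0.52  2.   -0.5   0.65 -1.42] bar in tool [-0.116   0.4222 -0.0831] [-0.2  0.2 -3.3]
```

Free so far. Press down in small steps.

```bash
python3 -m crank '[{"delta_rot":[0,0,0],"xyz":[0,0,0.004],"fingers":1},{"delta_rot":[0,0,0],"xyz":[0,0,0.007],"fingers":1},{"delta_rot":[0,0,0],"xyz":[0,0,0.007],"fingers":1}]'; python3 -m crank '[{"delta_rot":[0,0,0],"xyz":[0,0,0.004],"fingers":1},{"delta_rot":[0,0,0],"xyz":[0,0,0.006],"fingers":1},{"delta_rot":[0,0,0],"xyz":[0,0,0.006],"fingers":1}]'; python3 st.py
```

```text
t: 19.2
eef_pos: [0.5196, 0.2171, 0.0049]
tool_rot: [0.0, 0.995, 0.103, 0.001]
contact_force: [1.1, 1.6, -2.9]
gripper_width: 0.522
grasp_force: 84.5
t: 19.5
eef_pos: [0.519, 0.2169, -0.0016]
tool_rot: [0.001, 0.995, 0.103, 0.001]
contact_force: [3.2, 1.5, -7.0]
gripper_width: 0.522
grasp_force: 84.3
19.5 [ 0.51899658  0.21685263 -0.00157878] [[0.979, 0.204, 0.002], [0.204, -0.979, -0.001], [0.002, 0.001, -1.0]] [-0.89  0.64  0.5   2.   -0.52  0.62 -1.4 ] bar in tool [-0.1165  0.4224 -0.0963] [ 3.2  1.5 -7. ]
```

```bash
python3 -m crank '[{"delta_rot":[0,0,0],"xyz":[0,0,0.003],"fingers":1},{"delta_rot":[0,0,0],"xyz":[0,0,0.005],"fingers":1},{"delta_rot":[0,0,0],"xyz":[0,0,0.005],"fingers":1}]'; python3 st.py
```

```text
t: 19.8
eef_pos: [0.5188, 0.2168, -0.0052]
tool_rot: [-0.0, 0.995, 0.102, 0.0]
contact_force: [-3.3, 0.8, 12.1]
gripper_width: 0.519
grasp_force: 86.3
19.8 [ 0.51876262  0.21681453 -0.00521385] [[0.979, 0.204, 0.001], [0.204, -0.979, 0.0], [0.001, 0.0, -1.0]] [-0.88  0.65  0.5   2.   -0.52  0.62 -1.4 ] bar in tool [-0.1162  0.4223 -0.1003] [-3.3  0.8 12.1]
```

Floor reached at the predicted height. I'm pressing a touch, opening partway (the notch is narrow), then rising.

```bash
python3 -m crank '[{"delta_rot":[0,0,0],"xyz":[0,0,0.002],"fingers":1},{"delta_rot":[0,0,0],"xyz":[0,0,0.002],"fingers":1},{"delta_rot":[0,0,0],"xyz":[0,0,0],"fingers":-0.3},{"delta_rot":[0,0,0],"xyz":[0,0,0],"fingers":-0.3},{"delta_rot":[0,0,0],"xyz":[0,0,0],"fingers":-0.3},{"delta_rot":[0,0,0],"xyz":[0,0,0],"fingers":-0.3}]'; python3 st.py; python3 -m crank '[{"delta_rot":[0,0,0],"xyz":[0,0,-0.015],"fingers":-0.3},{"delta_rot":[0,0,0],"xyz":[0,0,-0.04],"fingers":-0.3},{"delta_rot":[0,0,0],"xyz":[0,0,-0.07],"fingers":1},{"delta_rot":[0,0,0],"xyz":[0,0,-0.07],"fingers":1},{"delta_rot":[0,0,0],"xyz":[0,0,-0.07],"fingers":1},{"delta_rot":[0,0,0],"xyz":[0,0,-0.07],"fingers":1},{"delta_rot":[0,0,0],"xyz":[0,0,-0.07],"fingers":1}]'; python3 st.py
```

```text
t: 20.4
eef_pos: [0.5186, 0.2163, -0.0065]
tool_rot: [0.001, 0.995, 0.102, 0.0]
contact_force: [-0.0, -0.3, 0.3]
gripper_width: 0.65
grasp_force: 0.0
20.4 [ 0.51861497  0.21631458 -0.00654784] [[0.979, 0.204, 0.001], [0.204, -0.979, -0.001], [0.001, 0.002, -1.0]] [-0.88  0.65  0.5   2.   -0.52  0.61 -1.4 ] bar in tool [-0.1159  0.422  -0.101 ] [-0.  -0.3  0.3]
t: 21.1
eef_pos: [0.518, 0.2164, 0.0631]
tool_rot: [0.001, 0.995, 0.102, -0.0]
contact_force: [-0.3, 0.1, -0.2]
gripper_width: 0.0
grasp_force: 0.0
21.1 [0.51801534 0.21641467 0.06306151] [[0.979, 0.204, 0.0], [0.204, -0.979, -0.002], [-0.0, 0.002, -1.0]] [-0.96  0.55  0.59  1.98 -0.44  0.74 -1.47] bar in tool [-0.1155  0.4221 -0.0312] [-0.3  0.1 -0.2]
```

Probing the top with shut fingers: home means contact at a reading of about 0.018.

```bash
python3 -m crank '[{"delta_rot":[0,0,0],"xyz":[0,0,0.02],"fingers":1},{"delta_rot":[0,0,0],"xyz":[0,0,0.035],"fingers":1},{"delta_rot":[0,0,0],"xyz":[0,0,0.042],"fingers":1},{"delta_rot":[0,0,0],"xyz":[0,0,0.042],"fingers":1}]'; python3 -m crank '[{"delta_rot":[0,0,0],"xyz":[0,0,0.002],"fingers":1},{"delta_rot":[0,0,0],"xyz":[0,0,0.004],"fingers":1},{"delta_rot":[0,0,0],"xyz":[0,0,0.004],"fingers":1}]'; python3 -m crank '[{"delta_rot":[0,0,0],"xyz":[0,0,0.001],"fingers":1},{"delta_rot":[0,0,0],"xyz":[0,0,0.002],"fingers":1},{"delta_rot":[0,0,0],"xyz":[0,0,0.002],"fingers":1}]'
```

```text
t: 21.5
eef_pos: [0.5178, 0.216, 0.0204]
tool_rot: [0.001, 0.995, 0.102, -0.001]
contact_force: [0.1, -0.4, -0.3]
gripper_width: 0.001
grasp_force: 0.0
t: 21.8
eef_pos: [0.5192, 0.2168, 0.0181]
tool_rot: [0.0, 0.995, 0.102, 0.001]
contact_force: [0.4, 0.3, 0.7]
gripper_width: -0.0
grasp_force: 0.0
t: 22.1
eef_pos: [0.5192, 0.2169, 0.0178]
tool_rot: [-0.0, 0.995, 0.102, 0.001]
contact_force: [-6.0, -2.1, 19.1]
gripper_width: -0.001
grasp_force: 9.9
```

Contact at 0.0178 under 19 N: home. Retreating and verifying position, tilt and clamp.

```bash
python3 -m crank '[{"delta_rot":[0,0,0],"xyz":[0,0,-0.03],"fingers":1},{"delta_rot":[0,0,0],"xyz":[-0.02,0,-0.08],"fingers":1},{"delta_rot":[0,0,0],"xyz":[-0.05,0,-0.13],"fingers":1},{"delta_rot":[0,0,0],"xyz":[-0.07,0,-0.18],"fingers":1},{"delta_rot":[0,0,0],"xyz":[-0.07,0,-0.2],"fingers":1},{"delta_rot":[0,0,0],"xyz":[-0.07,0,-0.2],"fingers":1},{"delta_rot":[0,0,0],"xyz":[-0.07,0,-0.2],"fingers":1},{"delta_rot":[0,0,0],"xyz":[-0.07,0,-0.2],"fingers":1}]'
python3 - <<'E'
from h import *
for c in ["wrist","scene","side"]:
    d=viewer.read_camera(c);f=c=="wrist"
    for t,L,p0 in (("stone",box(-.075,.075,-.023,.023,.03,.038),(.518,.2165,.204)),("case",box(-.102,.102,-.06,.06,0,.03),(.518,.2165,.204))):
        for q in cut_out(c,t):
            m=q["pixels"].astype(np.float32);p=onz(d,q["pixel"],.034,f)
            if np.hypot(p[0]-.518,p[1]-.2165)<.06: print(c,t,round(q["score"],2),m.sum(),fit([(d,m,f)],L,p0,(.005,.005,.05)))
            if f and t=="stone" and np.hypot(p[0]-.518,p[1]-.2165)<.06:
                cn,_=cv2.findContours(m.astype(np.uint8),0,2);b=cv2.boxPoints(cv2.minAreaRect(max(cn,key=len)))
                w=[onz(d,x,.038,True) for x in b];print("sides mm",[round(1e3*np.linalg.norm(w[i]-w[i-1]),1) for i in range(4)])
    if not f: print(c,"bar",[(np.round(q["pixel"]),round(q["score"],2)) for q in search_frame(c,"lift_bar")],"expected open",proj(d,[.634,-.222,.139]),[(t,np.round(q[0]["pixel"])) for t in("kitchen_timer","tin_1","mug_2") for q in [search_frame(c,t)] if q])
E
```

```text
t: 22.9
eef_pos: [0.4494, 0.2024, 0.2149]
tool_rot: [0.001, 0.995, 0.103, 0.0]
contact_force: [-0.4, 0.3, 0.8]
gripper_width: -0.001
grasp_force: 0.0
wrist stone 0.68 6197.0 (array([0.51575552, 0.21483068, 0.20517421]), np.float64(0.026203632354736328))
sides mm [np.float64(148.8), np.float64(45.8), np.float64(148.8), np.float64(48.5)]
wrist case 0.68 14527.0 (array([0.51706356, 0.21569679, 0.20604227]), np.float64(0.31745588779449463))
wrist case 0.21 6136.0 (array([0.48513625, 0.2285087 , 0.39054787]), np.float64(0.6893060207366943))
scene stone 0.91 1530.0 (array([0.51096317, 0.22004006, 0.19709467]), np.float64(0.16852933168411255))
scene case 0.72 3359.0 (array([0.52030272, 0.21547763, 0.20550953]), np.float64(0.34184569120407104))
scene bar [(array([315., 187.]), 0.84)] expected open [[307.14825357 174.53128253]] [('kitchen_timer', array([306., 267.])), ('tin_1', array([279., 254.])), ('mug_2', array([248., 221.]))]
side stone 0.65 2193.0 (array([0.51453877, 0.21886262, 0.20781197]), np.float64(0.16328907012939453))
side case 0.6 4509.0 (array([0.51816436, 0.21623464, 0.21740998]), np.float64(0.3420131206512451))
side case 0.47 2018.0 (array([0.55424449, 0.17595554, 0.18266193]), np.float64(0.6675494909286499))
side bar [(array([282., 166.]), 0.59), (array([303., 210.]), 0.42)] expected open [[269.72989966 155.57669013]] [('kitchen_timer', array([292., 272.])), ('tin_1', array([258., 256.])), ('mug_2', array([209., 222.]))]
```

```bash
python3 -c "
from station import job
print(job.hand_in())"
```

```text
the job is handed in; nothing more can be done
None
```

I handed the job in at about 23 s of the 59 s limit: the clamp stands open by itself, and the stone is pressed down to the floor of the case cutout, within about 1.5 mm of centre. The timer, tin and mug stand where they were. I checked the stone's height by a probe at its centre only, and `hand_in()` returned no verdict.

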